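# Third hand: press a rack guide rail against its sprung stop under the bridge pipe

## Task

Take the blue rack guide rail lying on the dishwash table and, aluminium end plate first and flat on the table, slide it through the flared mouth of the grey bracket and under its bridge pipe until it pushes back the yellow sprung stop. Bring the stop's red pointer to the middle of the green marks (about 9 newtons; never to the very end of its travel) and finish still holding it there, steady and straight in the bracket, so that the fitter can screw it down: do not let go. Leave the bottle, the tub and the screwdriver where they are.

Things in the scene. Friction and masses are not known exactly. Their poses are not given: they have to be found in the camera images.
- rail: (All lengths in mm.) Loose rack guide rail, 0.3 to 0.6 kg, an upside-down T: dark steel foot 240 x 50 x 6; along its middle a blue upright web 12 thick, top 40 above the table: grip it from above. Origin: centre of the underside; x along the rail to the end plate, z up. Starts left or right of the bracket's line, end plate roughly away from the robot.
- rail_nose (a point): Centre of the outer face of the rail's bright aluminium end plate (50 wide, 40 high, 6 thick): 120 ahead (+x) of the rail's origin, 20 above its underside.
- bracket: Grey bracket fixed to the table. Origin: on the table, under the middle of the bridge pipe; x is the way the rail is pushed in (roughly away from the robot), y left, z up. Two cheeks 8 thick, 56 high, inner faces 64 apart, from x = -30 to 125; a back wall of that height at x = 125 to 137. No floor: the rail slides on the table. Fixing feet 4 high reach to y = +-70.
- bridge (a point): Middle of the underside of the steel bridge pipe (18 thick) that lies across the cheeks, 56 straight above the bracket's origin.
- mouth (a point): Middle of the bracket's entrance, at table level, at x = -65 in its frame: here two wings, 56 high, stand about 93 apart inside; they narrow to the 64 between the cheeks at x = -30.
- stop (a joint): How far the sprung stop is pushed back, in m: 0 at rest, 0.030 at the end of its travel, along the bracket's +x. Spring 600 N/m without preload, so 0.015 is 9 N. The green marks run from 0.009 to 0.021, red marks from 0.024 to 0.030.
- stop_face (a point): Middle of the front face of the stop, 25 above the table: at rest at x = 55, y = 0 in the bracket's frame. Yellow plate 56 wide, 10 thick, top at 50, between the cheeks. Its red pointer bar, 5 behind this face and 60 above the table, runs over green and red marks on white strips on top of the cheeks.
- rinse_bottle: Bystander: white upright bottle with a blue cap, 68 in diameter, 160 high, on the other side of the bracket's line from the rail. Origin: centre of its underside.
- screw_tub: Bystander: open green tub, rim 80 in diameter, 50 high, standing to the left of the bracket. Origin: centre of its underside.
- screwdriver: Bystander: orange screwdriver, about 200 long, lying to the right of the bracket. Origin: the middle of it, at table level.

How it is judged:
By the outcome, as a careful person would: the job done as asked, in the order asked, and still so for the second after the job is handed in, while the arm keeps its last pose, push and grip.
It also fails if it takes over 51 s, if anything falls off the work surface, if the arm or the gripper's body presses on something with over 40 N, if the wrist force passes 120 N, or if a joint passes its speed limit or range.

## Robot

A 6-joint arm with a two-finger parallel gripper is mounted at the origin on the work surface. World frame = base frame: x ahead of the robot, y to its left, z up, the work surface at z = 0. Lengths are in m, angles in degrees, forces in N, time in s.
With the tool pointing down it reaches from about 0.275 to 0.975 m from the base axis. Payload 8.4 kg.
Tool frame: the origin (TCP) lies at the very end of the fingers, on their centre line; the grasp point (between the pads) lies 19 mm behind it; z points along the fingers, y is the direction in which the jaws open and shut (so a half turn about z gives the same grasp; the last joint's range is limited). The gripper opens to 92 mm and grips with 3 to 60 N. Pads are 20 mm wide; open, the fingers measure 128 mm over their backs; the gripper's body (75 mm by 189 mm) begins 69 mm behind the grasp point.
Start: joints at [67.529, 20.225, 93.587, -0, 66.188, -0.138], TCP at [0.238, 0.578, 0.215] pointing down, gripper open.
Joint ranges: [-150.9, 150.9], [-52.94, 120.26], [3.33, 152.33], [-74.26, 254.26], [0, 154.13], [-172.89, 172.89]. Speed limits (degrees/s): [127.2, 127.2, 159.86, 180, 180, 180].

## Interface

Orientations are given as a 3x3 rotation matrix whose columns are the frame's x, y, z axes.
In Python, from plant import arm gives the robot as it stands. The module is installed in compiled form; this text tells all that it offers.
- The arm moves only by the shell command python3 -m crank 'ROWS'. ROWS is JSON, a list that holds one entry, the list of rows, each a list of 5 numbers: the shift along the tool's x, y, z in mm, then the turn about the tool's z in degrees, then the opening, from 0 (shut) to 1 (fully open). In form: [[[x, y, z, turn, jaw], ...]]. A call has 1 to 20 rows; each row is the pose to reach, as a shift and turn from the pose commanded when the call began, along the tool's axes at that moment; what a row does not reach only later rows make up. A row lasts 1/10 s, in which the tool goes at most 50 mm and 8.59 degrees, less where a joint would pass 70% of its speed; a pose out of reach is approached as far as the arm can. A call with a gripper value outside its range is refused whole. The fingers move at their own pace and stop on an object; the grip force is fixed at half the most. Time passes only in rows, so rows that repeat a pose let the fingers close. It gives the time, the measured TCP pose, the force and the opening at its end, in the units of the state.
- arm.get_obs(): the state, without advancing time (a new reading comes with each control period).
- arm.capture(name): name is "scene" or "top" or "wrist"; returns the picture (384x512x3 uint8, red, green, blue); there is no depth.
- arm.camera_model(name): a dict with "intrinsics" (3x3 intrinsics, pixels), "k1" (the pictures are not rectified: a ray, as slopes to the right and down, at radius r is drawn at 1 + k1 r^2 times it, then the intrinsics apply), "R" (3x3) and "t" (3): a world point X has camera coordinates R X + t; the wrist camera has in their place "tool_from_camera" (4x4, takes a point from camera to tool coordinates, whose origin is the TCP and whose axes are the flange's). Camera axes: x right, y down, z forward; pixel columns grow to the right and rows downward; lengths in m; the calibration is good to about 2 mm. A picture is of the moment at which its call begins: read the wrist's pose just before it. camera_model takes no time and is no camera call.
- arm.job_done(): hands the job in, once; it reports no verdict.
The state is a dict: "time": time; "joint_pos": joint angles; "qd": joint speeds; "tau": joint torques, N m; "tool_pos": TCP position; "orientation": TCP orientation; "wrist_force": force on the tool from outside, world axes, zero at the start; "moment": the same for the moment, N m; "finger_gap": opening from 0.0 (shut) to 1.0 (fully open).
Only numpy, scipy, OpenCV 4.12 (cv2) and the standard library are available. Lean on these libraries where they do the work, as an engineer would, in place of code of your own. Each camera call takes 0.05 s, during which the arm holds its last target. There are 200 camera calls.

## Working session

There is one attempt and no reset: what is moved stays moved. The work goes in short steps, Python scripts to look and compute and a shell command to move; the robot and the scene stay as the last step left them, time stands still between calls to the robot, and variables do not carry over. Pictures are saved under pics/ and viewed, about 8 in all and at most 12, crops included, and the job is handed in when it is done.

```bash
mkdir -p pics
cat > h.py <<'E'
import numpy as np, cv2
from plant import arm
def cam(name):
    m=arm.camera_model(name)
    K=np.array(m["intrinsics"]);k1=m["k1"]
    if name=="wrist":
        o=arm.get_obs();T=np.eye(4);T[:3,:3]=o["orientation"];T[:3,3]=o["tool_pos"]
        W=T@np.array(m["tool_from_camera"]);R=W[:3,:3].T;t=-R@W[:3,3]
    else: R=np.array(m["R"]);t=np.array(m["t"])
    return K,k1,R,t
def shot(name,fn):
    c=cam(name);im=arm.capture(name);cv2.imwrite("pics/"+fn+".png",im[:,:,::-1]);np.savez("pics/"+fn,K=c[0],k1=c[1],R=c[2],t=c[3]);return im,c
def load(fn):
    d=np.load("pics/"+fn+".npz");return cv2.imread("pics/"+fn+".png")[:,:,::-1],(d["K"],float(d["k1"]),d["R"],d["t"])
def rays(c,uv):
    K,k1,R,t=c;uv=np.atleast_2d(np.array(uv,float))
    p=cv2.undistortPoints(uv.reshape(-1,1,2),K,np.array([k1,0,0,0,0.]),None,None,None,(3,50,1e-10)) if False else cv2.undistortPoints(uv.reshape(-1,1,2),K,np.array([k1,0,0,0.]))
    d=np.c_[p.reshape(-1,2),np.ones(len(uv))]@R
    return -R.T@t,d/np.linalg.norm(d,axis=1)[:,None]
def plane(c,uv,z):
    o,d=rays(c,uv);return o+d*((z-o[2])/d[:,2])[:,None]
def tri(cs,uvs):
    A=np.zeros((3,3));b=np.zeros(3);L=[]
    for c,uv in zip(cs,uvs):
        o,d=rays(c,uv);P=np.eye(3)-np.outer(d[0],d[0]);A+=P;b+=P@o;L.append((o,P))
    X=np.linalg.solve(A,b);return X,[np.linalg.norm(P@(X-o)) for o,P in L]
def proj(c,X):
    K,k1,R,t=c;return cv2.projectPoints(np.atleast_2d(np.array(X,float)),cv2.Rodrigues(R)[0],t,K,np.array([k1,0,0,0.]))[0].reshape(-1,2)
E
python3 - <<'E'
from h import *
ims=[]
for n in ("scene","top"):
    im,c=shot(n,n+"0"); ims.append(im); print(n,c[2].round(3).tolist(),(-c[2].T@c[3]).round(3),c[0][0,0],c[1])
print(arm.get_obs())
E
```

```text
scene [[0.027, 1.0, -0.013], [0.601, -0.027, -0.799], [-0.799, 0.013, -0.601]] [ 1.41  -0.03   0.669] 411.5259571657252 -0.1442368708818896
top [[0.006, -1.0, 0.029], [-0.989, -0.011, -0.149], [0.149, -0.028, -0.988]] [0.449 0.012 0.95 ] 359.4171338758977 -0.07103495728854901
{'time': 0.1, 'joint_pos': array([ 6.75294055e+01,  2.02588355e+01,  9.36233761e+01,  2.30587219e-03,
        6.61881819e+01, -1.36307750e-01]), 'qd': array([-0.01369993, -0.09027147,  0.02858267, -0.03036681, -0.08677399,
       -0.0284642 ]), 'tau': array([ 7.73760221e-04, -5.94900835e+01, -3.34928012e+01,  6.99989917e-02,
        1.85074867e-02, -6.65483549e-05]), 'tool_pos': array([0.23731557, 0.57772234, 0.21394606]), 'orientation': array([[-9.24976287e-01,  3.80024493e-01, -5.03604580e-04],
       [ 3.80024825e-01,  9.24975608e-01, -1.12124335e-03],
       [ 3.97220156e-05, -1.22850575e-03, -9.99999245e-01]]), 'wrist_force': array([0.45408298, 0.12658455, 0.48586857]), 'moment': array([ 0.00138898, -0.00950852,  0.00983653]), 'finger_gap': 1.0019937721487528}
```

View pics/top0.png

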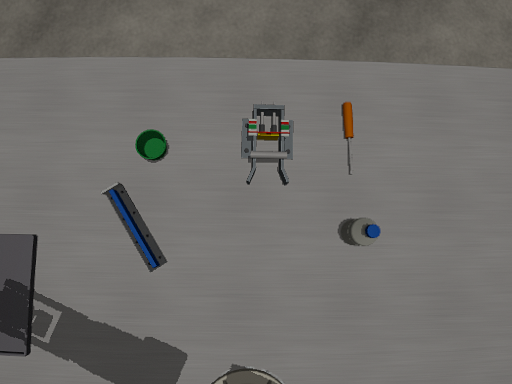

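View pics/scene0.png

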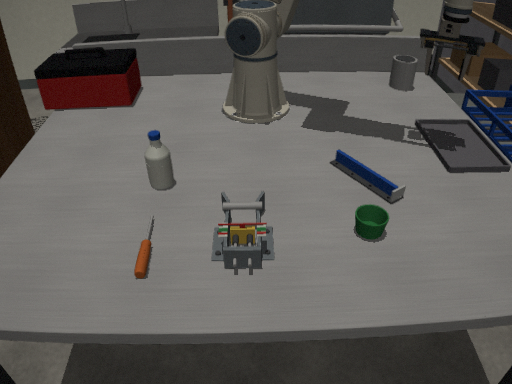

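Top view: rail runs from its end plate at (112,188) to (157,266), and the bracket is at about (268,150) with its mouth down at row 183. The scene view shows the rail plate at (395,192) and the bracket at (243,240). Next I measure them and make enlarged crops.

Run:
```python
from h import *
t,ct=load("top0");s,cs=load("scene0")
ends={}
for n,im,c,box in (("top",t,ct,(90,170,180,290)),("scene",s,cs,(320,140,410,210))):
    x0,y0,x1,y1=box
    h=cv2.cvtColor(np.ascontiguousarray(im),cv2.COLOR_RGB2HSV)
    m=((h[...,0]>105)&(h[...,0]<125)&(h[...,1]>150)&(h[...,2]>70)).astype(np.uint8)
    k=np.zeros_like(m);k[y0:y1,x0:x1]=1;m*=k
    r=cv2.minAreaRect(cv2.findNonZero(m));b=cv2.boxPoints(r)
    print(n,m.sum(),r,b.round(1).tolist())
    print(plane(c,b,0.04).round(4).tolist())
a=cv2.resize(t[90:200,225:310],None,fx=5,fy=5,interpolation=cv2.INTER_CUBIC)
b=cv2.resize(s[180:280,205:285],None,fx=4.5,fy=4.5,interpolation=cv2.INTER_CUBIC)
o=np.zeros((550,790,3),np.uint8);o[:550,:425]=a;o[:450,428:788]=b
cv2.imwrite("pics/crop.png",o[:,:,::-1])
```

```text
top 422 ((132.1769256591797, 228.18463134765625), (88.31272888183594, 5.085422039031982), 60.2551155090332) [[108.0999984741211, 191.10000610351562], [112.5, 188.60000610351562], [156.3000030517578, 265.29998779296875], [151.89999389648438, 267.79998779296875]]
[[0.5669, 0.3583, 0.04], [0.5736, 0.3473, 0.04], [0.3828, 0.2265, 0.04], [0.3765, 0.2373, 0.04]]
scene 183 ((366.9677734375, 168.55117797851562), (70.48854064941406, 2.7576160430908203), 32.15229415893555) [[336.3999938964844, 151.0], [337.8999938964844, 148.60000610351562], [397.5, 186.10000610351562], [396.1000061035156, 188.5]]
[[0.3883, 0.2262, 0.04], [0.3754, 0.233, 0.04], [0.5685, 0.3553, 0.04], [0.5784, 0.3482, 0.04]]
```

View pics/crop.png

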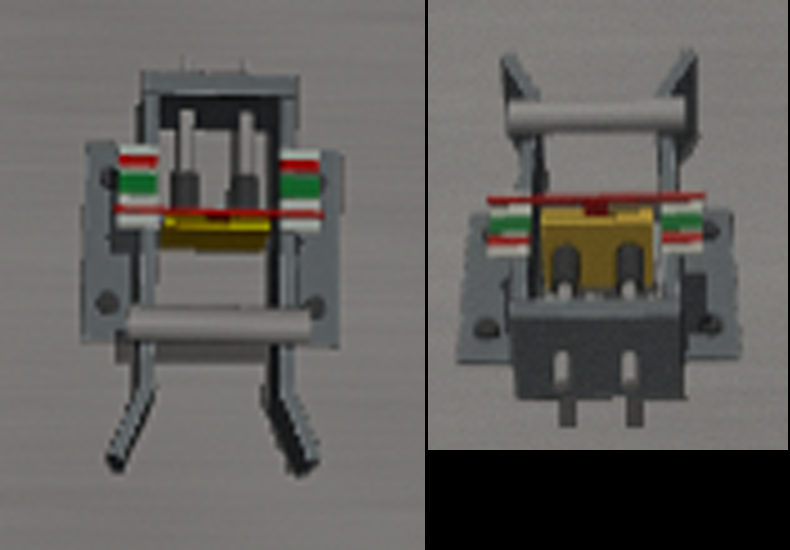

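Crops: the pipe ends are at crop (130,323)/(310,323) in top and (686,115)/(508,117) in scene. The pointer ends are at (115,209)/(322,215) and (705,196)/(488,201). I triangulate these points.

Run:
```python
from h import *
t,ct=load("top0");s,cs=load("scene0")
T=lambda x,y:[225+(x+.5)/5-.5,90+(y+.5)/5-.5]
S=lambda x,y:[205+(x-428+.5)/4.5-.5,180+(y+.5)/4.5-.5]
P={"pipeL":(T(130,323),S(686,115)),"pipeR":(T(310,323),S(508,117)),"ptrL":(T(115,209),S(705,196)),"ptrR":(T(322,215),S(488,201)),
"backL":(T(142,73),S(684,313)),"backR":(T(298,79),S(512,316)),
"webN":([110.3,189.85],[396.8,187.3]),"webT":([154.1,266.55],[337.1,149.8])}
X={}
for k,v in P.items():
    X[k],e=tri((ct,cs),v);print(k,X[k].round(4),np.round(e,4))
for a,b in (("pipeL","pipeR"),("ptrL","ptrR"),("backL","backR")):
    d=X[a]-X[b];print(a,"mid",((X[a]+X[b])/2).round(4),"len",np.linalg.norm(d).round(4),"yaw",np.degrees(np.arctan2(-d[0],d[1])).round(2))
d=X["webN"]-X["webT"];print("rail yaw",np.degrees(np.arctan2(d[1],d[0])),np.linalg.norm(d))
print("wrist T",np.array(arm.camera_model("wrist")["tool_from_camera"]).round(3).tolist(),arm.camera_model("wrist")["intrinsics"])
```

```text
pipeL [ 0.6616 -0.004   0.0647] [0.0009 0.0009]
pipeR [ 0.6623 -0.0956  0.067 ] [0.0002 0.0002]
ptrL [0.7221 0.0036 0.0617] [0.0003 0.0003]
ptrR [ 0.7208 -0.1034  0.0611] [0.0002 0.0002]
backL [ 0.7978 -0.0098  0.0564] [0.0004 0.0004]
backR [ 0.7961 -0.0907  0.056 ] [0.0013 0.0013]
webN [0.5705 0.3533 0.0378] [0.0002 0.0002]
webT [0.3794 0.2311 0.0386] [0.001 0.001]
pipeL mid [ 0.6619 -0.0498  0.0658] len 0.0917 yaw 0.41
ptrL mid [ 0.7215 -0.0499  0.0614] len 0.107 yaw -0.7
backL mid [ 0.7969 -0.0503  0.0562] len 0.0809 yaw -1.17
rail yaw 32.57892092701883 0.22679747653482915
wrist T [[-0.0, -0.971, -0.239, 0.067], [1.0, -0.0, -0.001, 0.001], [0.001, -0.239, 0.971, -0.17], [0.0, 0.0, 0.0, 1.0]] [[334.31182771   0.         250.85762865]
 [  0.         334.31182771 191.49277596]
 [  0.           0.           1.        ]]
```

```bash
python3 -m crank '[[[-20,-13,0,-4,1],[-50,-33,5,-9,1],[-86,-56,10,-15,1],[-120,-78,20,-21,1],[-155,-100,30,-27,1],[-190,-123,40,-33,1],[-225,-146,50,-39,1],[-260,-169,55,-46,1],[-290,-188,60,-52,1],[-304,-197,65,-54,1],[-309,-200,65,-55,1],[-309,-200,65,-55,1],[-309,-200,65,-55,1]]]'
python3 - <<'E'
from h import *
w,c=shot("wrist","w1");o=arm.get_obs();print(o["tool_pos"],o["orientation"].round(3).tolist(),o["time"])
h=cv2.cvtColor(np.ascontiguousarray(w),cv2.COLOR_RGB2HSV)
m=((h[...,0]>105)&(h[...,0]<125)&(h[...,1]>150)&(h[...,2]>70)).astype(np.uint8)
r=cv2.minAreaRect(cv2.findNonZero(m));b=cv2.boxPoints(r);print(m.sum(),r);print(plane(c,b,.04).round(4).tolist())
E
```

```text
time: 1.4
tool_pos: [0.447, 0.2764, 0.1498]
orientation: [[-0.842, -0.539, 0.0], [-0.539, 0.842, 0.0], [-0.0, 0.0, -1.0]]
wrist_force: [-0.1, 0.6, 0.5]
finger_gap: 0.999
[0.44692735 0.27656691 0.14978423] [[-0.842, -0.54, 0.0], [-0.54, 0.842, 0.0], [-0.0, 0.0, -1.0]] 1.45
2625 ((250.0, 211.5), (241.0, 14.0), 90.0)
[[0.3814, 0.2277, 0.04], [0.3753, 0.2373, 0.04], [0.5646, 0.3595, 0.04], [0.572, 0.348, 0.04]]
```

View pics/w1.png

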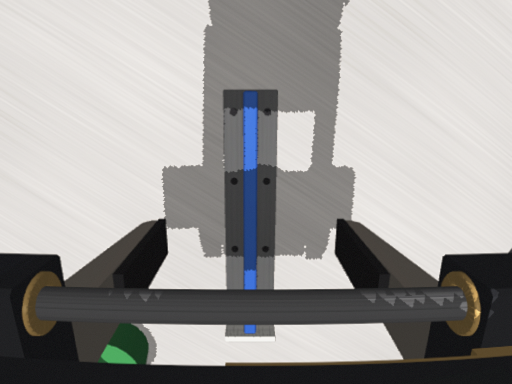

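Wrist view: the web is centred at column 250 and upright in the picture, so the jaws are aligned with it. I go down and grip.

```bash
python3 -m crank '[[[0,0,15,0,1],[0,0,45,0,1],[0,0,80,0,1],[0,0,110,0,1],[0,0,130,0,1],[0,0,138,0,1],[0,0,138,0,1],[0,0,138,0,0],[0,0,138,0,0],[0,0,138,0,0],[0,0,138,0,0],[0,0,138,0,0],[0,0,138,0,0],[0,0,138,0,0],[0,0,138,0,0]]]'
```

```text
time: 2.95
tool_pos: [0.4473, 0.2757, 0.0116]
orientation: [[-0.842, -0.54, -0.0], [-0.54, 0.842, -0.0], [0.0, 0.0, -1.0]]
wrist_force: [0.3, -0.5, 0.1]
finger_gap: 0.325
```

```bash
python3 -m crank '[[[0,0,0,0,0],[0,0,0,0,0],[0,0,0,0,0],[0,0,0,0,0],[0,0,0,0,0],[0,0,0,0,0]]]'
```

```text
time: 3.55
tool_pos: [0.4473, 0.2757, 0.0116]
orientation: [[-0.842, -0.54, -0.0], [-0.54, 0.842, -0.0], [0.0, -0.0, -1.0]]
wrist_force: [-0.4, -0.7, -0.9]
finger_gap: 0.127
```

Gripped: 0.127 × 92 ≈ 12 mm, the web's thickness. Next I slide and turn it to a place before the mouth.

```bash
python3 -m crank '[[[4,-5,0,0,0],[12,-16,0,1,0],[24,-31,0,3,0],[37,-48,0,5,0],[50,-65,0,7,0],[64,-83,0,9,0],[78,-101,0,12,0],[92,-119,0,15,0],[106,-137,0,18,0],[120,-155,0,21,0],[134,-173,0,24,0],[148,-191,0,27,0],[162,-209,0,29,0],[175,-226,0,31,0],[187,-241,0,32,0],[195,-252,0,32.9,0],[199,-257,0,32.9,0],[199,-257,0,32.9,0],[199,-257,0,32.9,0]]]'
python3 - <<'E'
from h import *
w,c=shot("wrist","w2");t,_=shot("top","t2")
o=arm.get_obs();print(o["tool_pos"],o["orientation"].round(4).tolist(),o["wrist_force"])
a=cv2.resize(t[90:270,215:315],None,fx=3.3,fy=3.3,interpolation=cv2.INTER_CUBIC)
b=cv2.resize(w,None,fx=.9,fy=.9,interpolation=cv2.INTER_AREA)
u=np.zeros((594,795,3),np.uint8);u[:,:330]=a;u[:b.shape[0],333:333+b.shape[1]]=b[:,:462]
cv2.imwrite("pics/c2.png",u[:,:,::-1])
E
```

```text
time: 5.45
tool_pos: [0.4181, -0.048, 0.0115]
orientation: [[-1.0, 0.005, -0.0], [0.005, 1.0, 0.0], [0.0, 0.0, -1.0]]
wrist_force: [0.3, -0.9, -2.7]
finger_gap: 0.128
[ 0.41835957 -0.04766688  0.01155589] [[-1.0, 0.0036, -0.0002], [0.0036, 1.0, 0.0001], [0.0002, 0.0001, -1.0]] [-1.79989211 -0.59042829 -1.65256209]
```

View pics/c2.png

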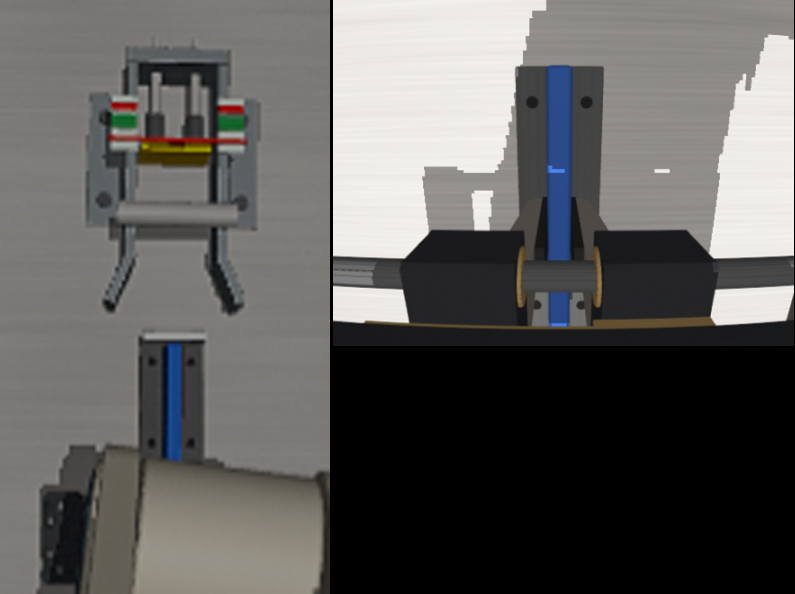

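Both views show the rail straight and flat in front of the mouth: plate at crop (140–205,337), wing tips at (108,305) and (235,308). I compare the rail's line with the bracket's in the same camera.

Run:
```python
from h import *
t,c=load("top0");c=cam("top");t=load("t2") if False else cv2.imread("pics/t2.png")[:,:,::-1]
h=cv2.cvtColor(np.ascontiguousarray(t),cv2.COLOR_RGB2HSV)
m=((h[...,0]>105)&(h[...,0]<125)&(h[...,1]>150)&(h[...,2]>70))
pts=[]
for v in range(196,228):
    u=np.flatnonzero(m[v,255:285])+255
    if len(u)>2: pts.append([u.mean(),v])
P=plane(c,pts,.04);f=np.polyfit(P[:,0],P[:,1],1);print("rail yaw",np.degrees(np.arctan(f[0])),"y at x=.50",np.polyval(f,.5),len(P))
# plate: bright strip rows
T=lambda x,y:[215+(x+.5)/3.3-.5,90+(y+.5)/3.3-.5]
print("plate front top",plane(c,[T(140,334),T(205,334)],.04).round(4).tolist())
# red pointer & pipe in top view
mr=((h[...,0]<6)|(h[...,0]>174))&(h[...,1]>150)&(h[...,2]>80)
cols=range(250,290);q=[]
for u in cols:
    v=np.flatnonzero(mr[128:140,u])+128
    if len(v): q.append([u,v.mean()])
Q=plane(c,q,.062);g=np.polyfit(Q[:,1],Q[:,0],1);print("ptr yaw",np.degrees(np.arctan(-g[0])),Q[[0,-1]].round(4).tolist())
# cheek outer edges at back wall & wings
for n,z,a,b in (("back",.056,(125,50),(230,53)),("wingtips",.056,(104,305),(241,308)),("pipe",.065,(115,213),(239,214))):
    X=plane(c,[T(*a),T(*b)],z);print(n,X.round(4).tolist(),X.mean(0).round(4))
```

```text
rail yaw -0.754820966808579 y at x=.50 -0.04884910020980536 32
plate front top [[0.5717, -0.0226, 0.04], [0.5722, -0.0731, 0.04]]
ptr yaw 0.30003402981054106 [[0.7208, -0.0208, 0.062], [0.7194, -0.1031, 0.062]]
back [[0.7962, -0.009, 0.056], [0.7953, -0.0924, 0.056]] [ 0.7958 -0.0507  0.056 ]
wingtips [[0.5915, 0.0056, 0.056], [0.5904, -0.0993, 0.056]] [ 0.591  -0.0468  0.056 ]
pipe [[0.6615, -0.0021, 0.065], [0.662, -0.0972, 0.065]] [ 0.6617 -0.0497  0.065 ]
```

The rail's yaw is -0.75°, the bracket's about -0.7 ± 0.3°, and they are within 1 mm laterally. I slide straight in to just short of the stop.

```bash
python3 -m crank '[[[-3,0,0,0,0],[-8,0,0,0,0],[-15,0,0,0,0],[-23,0,0,0,0],[-31,0,0,0,0],[-39,0,0,0,0],[-47,0,0,0,0],[-55,0,0,0,0],[-63,0,0,0,0],[-71,0,0,0,0],[-79,0,0,0,0],[-87,0,0,0,0],[-95,0,0,0,0],[-103,0,0,0,0],[-111,0,0,0,0],[-119,0,0,0,0],[-126,0,0,0,0],[-130,0,0,0,0],[-130,0,0,0,0],[-130,0,0,0,0]]]'
python3 - <<'E'
from h import *
t,_=shot("top","t3");s,_=shot("scene","s3")
f=[]
for i in range(6): f.append(arm.get_obs()["wrist_force"])
print(np.mean(f,0).round(2))
a=cv2.resize(t[90:200,225:310],None,fx=4.6,fy=4.6,interpolation=cv2.INTER_CUBIC)
b=cv2.resize(s[180:280,205:285],None,fx=4.5,fy=4.5,interpolation=cv2.INTER_CUBIC)
o=np.zeros((510,760,3),np.uint8);o[:a.shape[0],:a.shape[1]]=a;o[:450,395:755]=b
cv2.imwrite("pics/c3.png",o[:,:,::-1])
E
```

```text
time: 7.55
tool_pos: [0.5485, -0.0486, 0.0116]
orientation: [[-1.0, 0.004, 0.0], [0.004, 1.0, -0.0], [-0.0, -0.0, -1.0]]
wrist_force: [1.4, 0.3, -3.2]
finger_gap: 0.126
[-0.14 -0.07 -2.35]
```

View pics/c3.png

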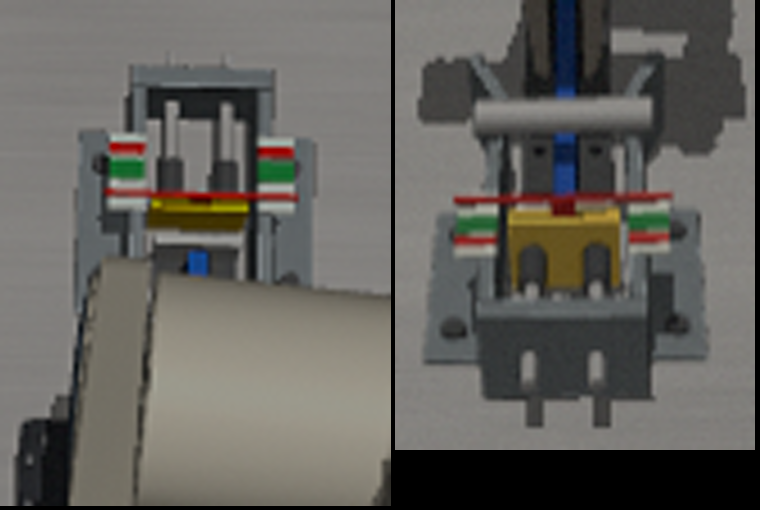

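The rail is under the pipe, centred between the cheeks, and its plate is about 10 mm short of the stop. The pointer is still at rest. I advance slowly and read the force at the end of each call.

```bash
cat > f.py <<'E'
from h import *
f=[];
for i in range(5):
    im=arm.capture("top");o=arm.get_obs();f.append(o["wrist_force"])
h=cv2.cvtColor(np.ascontiguousarray(im),cv2.COLOR_RGB2HSV);c=cam("top")
mr=((h[...,0]<6)|(h[...,0]>174))&(h[...,1]>150)&(h[...,2]>60)
q=[]
# subpixel pointer row: redness-weighted centroid, between cheeks' strips, nearest red band to the stop
R=im[...,0].astype(float)-im[...,1]
for u in list(range(257,263))+list(range(271,277)):
    w=np.clip(R[115:142,u]-40,0,None)*mr[115:142,u]
    if w.sum()>0: q.append([u,(w*np.arange(115,142)).sum()/w.sum()])
q=np.array(q)
print("ptr row",np.median(q[:,1]).round(2),"x",np.median(plane(c,q,.062)[:,0]).round(4),"F",np.mean(f,0).round(2),"tcp",o["tool_pos"].round(4),"t",o["time"])
E
python3 f.py; python3 -m crank '[[[-2,0,0,0,0],[-4,0,0,0,0],[-6,0,0,0,0],[-8,0,0,0,0],[-8,0,0,0,0],[-8,0,0,0,0]]]'; python3 f.py;python3 -m crank '[[[-1,0,0,0,0],[-2,0,0,0,0],[-3,0,0,0,0],[-4,0,0,0,0],[-5,0,0,0,0],[-6,0,0,0,0],[-7,0,0,0,0],[-8,0,0,0,0],[-8,0,0,0,0],[-8,0,0,0,0]]]'; python3 f.py
```

```text
ptr row 132.0 x 0.7214 F [ 0.27  0.22 -2.08] tcp [ 0.5483 -0.0486  0.0116] t 7.9
time: 8.5
tool_pos: [0.5567, -0.0486, 0.0115]
orientation: [[-1.0, 0.004, 0.0], [0.004, 1.0, -0.0], [-0.0, -0.0, -1.0]]
wrist_force: [0.4, 0.3, -2.2]
finger_gap: 0.126
ptr row 132.0 x 0.7214 F [ 0.11 -0.39 -2.86] tcp [ 0.5565 -0.0486  0.0116] t 8.75
time: 9.75
tool_pos: [0.5641, -0.0486, 0.0116]
orientation: [[-1.0, 0.004, -0.001], [0.004, 1.0, 0.0], [0.001, 0.0, -1.0]]
wrist_force: [-4.7, 0.5, 3.4]
finger_gap: 0.128
ptr row 130.0 x 0.7261 F [-5.37 -0.09  2.29] tcp [ 0.5641 -0.0486  0.0116] t 10.0
```

```bash
python3 -m crank '[[[-1,0,0,0,0],[-2,0,0,0,0],[-3,0,0,0,0],[-4,0,0,0,0],[-5,0,0,0,0],[-6,0,0,0,0],[-7,0,0,0,0],[-8,0,0,0,0],[-8,0,0,0,0],[-8,0,0,0,0]]]'; python3 f.py
python3 - <<'E'
from h import *
t,_=shot("top","t4");s,_=shot("scene","s4")
a=cv2.resize(t[105:150,240:295],None,fx=7,fy=7,interpolation=cv2.INTER_CUBIC)
b=cv2.resize(s[205:245,210:280],None,fx=5.6,fy=5.6,interpolation=cv2.INTER_CUBIC)
o=np.zeros((320,790,3),np.uint8);o[:a.shape[0],:a.shape[1]]=a;o[:b.shape[0],390:390+b.shape[1]]=b
cv2.imwrite("pics/c4.png",o[:,:,::-1])
E
```

```text
time: 11.0
tool_pos: [0.57, -0.0485, 0.0115]
orientation: [[-1.0, 0.004, -0.005], [0.004, 1.0, 0.0], [0.005, 0.0, -1.0]]
wrist_force: [-13.0, 0.8, 10.4]
finger_gap: 0.129
ptr row 128.0 x 0.7318 F [-13.06   0.56  10.32] tcp [ 0.57   -0.0486  0.0115] t 11.25
```

View pics/c4.png

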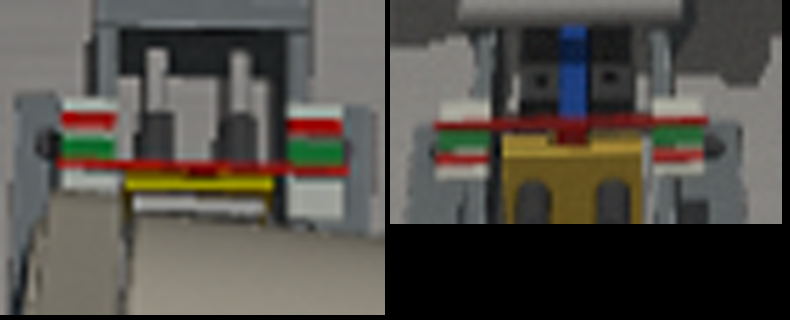

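The stop is moving. The pointer is at the near edge of the green marks (crop row 163–169 against green 140–163), so about 8–10 mm. I make a subpixel pointer reading from both views against rest and go on about 4 mm.

```bash
cat > g.py <<'E'
from h import *
def ptr(im,c,name,u0,u1,z=.0615):
    I=im.astype(float);w=np.clip(I[...,0]-np.maximum(I[...,1],I[...,2])-45,0,None)
    if name=="top": cols=[u for u in range(u0,u1) if abs(u-(u0+u1)/2)>5]; lo,hi=119,138
    else: cols=[u for u in range(u0,u1) if abs(u-(u0+u1)/2)>6]; lo,hi=215,236
    q=[[u,(w[lo:hi,u]*np.arange(lo,hi)).sum()/w[lo:hi,u].sum()] for u in cols if w[lo:hi,u].sum()>25]
    X=plane(c,q,z);f=np.polyfit(X[:,1]+.05,X[:,0],1);return f[1],len(q)
A={}
for name,u0,u1 in (("top",258,279),("scene",227,260)):
    c=cam(name);a=ptr(cv2.imread(f"pics/{name}0.png")[:,:,::-1],c,name,u0,u1)
    b=ptr(arm.capture(name),c,name,u0,u1);print(name,"stop mm",round((b[0]-a[0])*1e3,2),a,b)
F=[]
for i in range(4): arm.capture("top");o=arm.get_obs();F.append(o["wrist_force"])
print("F",np.mean(F,0).round(2),"tcp",o["tool_pos"].round(4),o["time"],np.abs(o["qd"]).max().round(2))
E
python3 g.py; python3 -m crank '[[[-1,0,0,0,0],[-2,0,0,0,0],[-3,0,0,0,0],[-4,0,0,0,0],[-5,0,0,0,0],[-5,0,0,0,0],[-5,0,0,0,0]]]'; python3 g.py
```

```text
top stop mm 9.81 (np.float64(0.7214104097564268), 11) (np.float64(0.7312159522290184), 11)
scene stop mm 4.41 (np.float64(0.7282936710878717), 15) (np.float64(0.7327041317310576), 21)
F [-12.47  -0.02  10.72] tcp [ 0.5701 -0.0485  0.0115] 11.65 0.05
time: 12.35
tool_pos: [0.5735, -0.0485, 0.0115]
orientation: [[-1.0, 0.004, -0.008], [0.004, 1.0, 0.001], [0.008, 0.0, -1.0]]
wrist_force: [-16.8, 0.8, 15.5]
finger_gap: 0.129
top stop mm 13.18 (np.float64(0.7214104097564268), 11) (np.float64(0.7345937712310268), 11)
scene stop mm 7.37 (np.float64(0.7282936710878717), 15) (np.float64(0.7356614995432801), 21)
F [-17.09   0.49  15.44] tcp [ 0.5735 -0.0485  0.0115] 12.65 0.07
```

```bash
python3 -m crank '[[[-0.5,0,0,0,0],[-1,0,0,0,0],[-1.5,0,0,0,0],[-2,0,0,0,0],[-2.5,0,0,0,0],[-2.5,0,0,0,0],[-2.5,0,0,0,0],[-2.5,0,0,0,0],[-2.5,0,0,0,0]]]'; python3 g.py
python3 - <<'E'
from h import *
t,_=shot("top","t5");s,_=shot("scene","s5");w,_=shot("wrist","w5")
a=cv2.resize(t[105:150,240:295],None,fx=7,fy=7,interpolation=cv2.INTER_CUBIC)
b=cv2.resize(s[160:250,200:290],None,fx=4.4,fy=4.4,interpolation=cv2.INTER_CUBIC)
d=cv2.resize(w[20:],None,fx=.7,fy=.7,interpolation=cv2.INTER_AREA)
o=np.zeros((590,790,3),np.uint8);o[:a.shape[0],:a.shape[1]]=a;o[:b.shape[0],390:390+b.shape[1]]=b;o[330:330+d.shape[0],:358]=d[:260]
cv2.imwrite("pics/c5.png",o[:,:,::-1])
E
```

```text
time: 13.55
tool_pos: [0.575, -0.0484, 0.0114]
orientation: [[-1.0, 0.004, -0.009], [0.004, 1.0, 0.001], [0.009, 0.001, -1.0]]
wrist_force: [-20.2, 0.7, 18.6]
finger_gap: 0.127
top stop mm 14.48 (np.float64(0.7214104097564268), 11) (np.float64(0.7358865309760748), 11)
scene stop mm 8.71 (np.float64(0.7282936710878717), 15) (np.float64(0.7370000089030496), 21)
F [-20.23   0.37  18.57] tcp [ 0.575  -0.0485  0.0115] 13.85 0.09
```

View pics/c5.png

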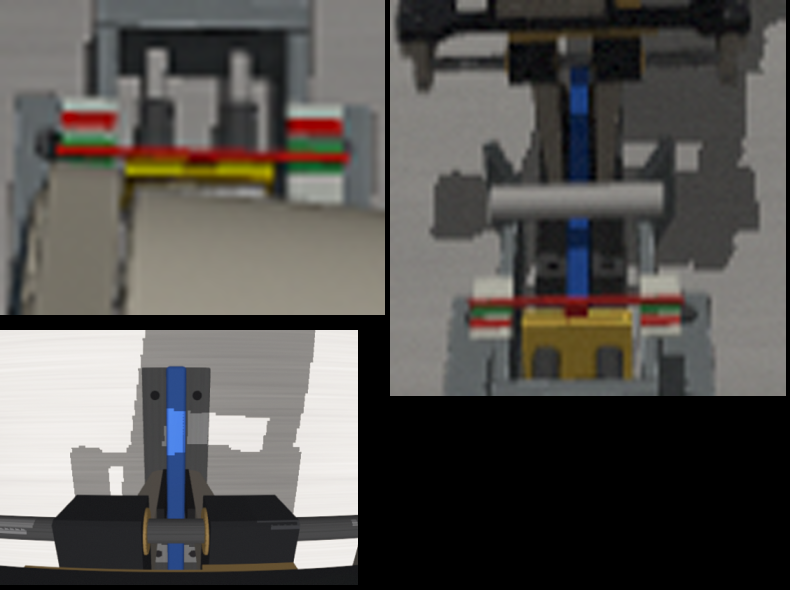

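Pointer is inside the green marks, near the middle: top reads 14.5 mm, and the tool's travel agrees. The downward load (18 N) adds friction, so I relieve it slightly by lifting a few tenths of a millimetre and check.

```bash
python3 -m crank '[[[0,0,-0.1,0,0],[0,0,-0.2,0,0],[0,0,-0.3,0,0],[0,0,-0.3,0,0],[0,0,-0.3,0,0],[0,0,-0.3,0,0]]]'; python3 g.py
```

```text
time: 14.6
tool_pos: [0.5751, -0.0484, 0.0115]
orientation: [[-1.0, 0.004, -0.009], [0.004, 1.0, 0.001], [0.009, 0.001, -1.0]]
wrist_force: [-18.6, 0.3, 15.8]
finger_gap: 0.128
top stop mm 14.47 (np.float64(0.7214104097564268), 11) (np.float64(0.7358818867863132), 11)
scene stop mm 8.71 (np.float64(0.7282936710878717), 15) (np.float64(0.7369992810072123), 21)
F [-19.09  -0.05  15.44] tcp [ 0.575  -0.0485  0.0115] 14.9 0.05
```

```bash
python3 -m crank '[[[0,0,-0.2,0,0],[0,0,-0.4,0,0],[0,0,-0.6,0,0],[0,0,-0.8,0,0],[0,0,-0.8,0,0],[0,0,-0.8,0,0],[0,0,-0.8,0,0]]]'; python3 g.py
```

```text
time: 15.6
tool_pos: [0.5763, -0.0484, 0.0115]
orientation: [[-1.0, 0.004, -0.007], [0.004, 1.0, 0.001], [0.007, 0.001, -1.0]]
wrist_force: [-11.6, 1.1, 1.1]
finger_gap: 0.128
top stop mm 15.9 (np.float64(0.7214104097564268), 11) (np.float64(0.7373106625333326), 11)
scene stop mm 9.69 (np.float64(0.7282936710878717), 15) (np.float64(0.7379880296521352), 21)
F [-11.56   0.72   1.  ] tcp [ 0.5763 -0.0484  0.0115] 15.9 0.07
```

Load relieved: Fz is about 1 N and the push 11.6 N (spring plus sliding friction), with the rail still at table height. I recheck the scene reading using only the columns between the strips, so the red marks don't contaminate it, and recheck top.

```bash
cat > s.py <<'E'
from h import *
new={n:shot(n,n+"6")[0] for n in ("scene","top")}
for name,u0,u1,lo,hi,sk in (("scene",230,256,212,232,5),("top",260,277,122,136,3)):
    c=cam(name);r=[]
    for im in (cv2.imread(f"pics/{name}0.png")[:,:,::-1],new[name]):
        I=im.astype(float);w=np.clip(I[...,0]-np.maximum(I[...,1],I[...,2])-35,0,None)
        q=[[u,(w[lo:hi,u]*np.arange(lo,hi)).sum()/w[lo:hi,u].sum()] for u in range(u0,u1) if abs(u-(u0+u1)/2)>sk and w[lo:hi,u].sum()>15]
        r.append(np.median(plane(c,q,.0615)[:,0]))
    print(name,np.round(r,4),"stop mm",round((r[1]-r[0])*1e3,2))
o=arm.get_obs();print(o["tool_pos"].round(4),o["wrist_force"].round(1))
t,s=new["top"],new["scene"]
a=cv2.resize(t[105:150,240:295],None,fx=7,fy=7,interpolation=cv2.INTER_CUBIC)
b=cv2.resize(s[205:250,205:285],None,fx=5,fy=5,interpolation=cv2.INTER_CUBIC)
v=np.zeros((320,790,3),np.uint8);v[:315,:385]=a;v[:225,388:788]=b;cv2.imwrite("pics/c6.png",v[:,:,::-1])
E
python3 s.py
```

```text
scene [0.7212 0.7364] stop mm 15.17
top [0.7214 0.7373] stop mm 15.88
[ 0.5764 -0.0484  0.0115] [-11.3   0.5   1.6]
```

View pics/c6.png

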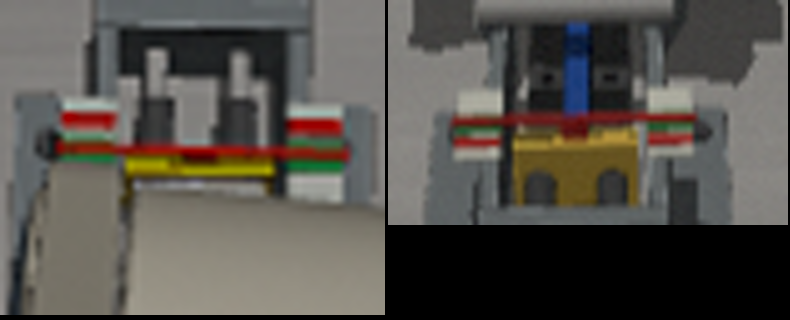

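The pointer lies in the middle of the green on both strips: 15.2 mm by scene, 15.9 mm by top. The pose is steady, so I hand in.

```bash
python3 -c "
from plant import arm
o=arm.get_obs();print(o['time'],o['tool_pos'],o['finger_gap'],o['qd'].round(2));arm.job_done()"
```

```text
16.0 [ 0.57635078 -0.04839425  0.0115105 ] 0.12801482452154808 [ 0.1   0.05 -0.04  0.04 -0.05 -0.02]
the job is handed in; nothing more can be done
```

The rail is in the bracket, end plate first and still gripped, holding the sprung stop at about 15.5 mm, in the middle of the green marks. I handed the job in at 16.0 s. I gripped the rail by its web, slid it flat along the table through the mouth and under the bridge pipe, then pushed the stop back in small steps.

- **Stop travel:** the last readings were 15.2 mm (scene camera) and 15.9 mm (top camera), about 9.3 N of spring force.
- **Disagreement:** an earlier scene-camera reading was several mm low (8.7 mm against 14.5 mm from the top camera), because the red marks confused it at rest. Measuring only between the strips fixed that.
- **Wrist force:** the final push was about 11.5 N, which is spring plus sliding friction, with about 1 N vertically. Before that, the pushing had pressed the rail onto the table with up to 18 N. I raised the commanded height by about 1.1 mm to take this off, and the tool stayed at the same height.
- **Straightness:** before it went in, the rail was within about 0.3° and 1 mm of the bracket's line. I did not measure it again inside, but the later pictures show it straight and centred. The gripper itself is tilted about 0.4° under load.
- **Bystanders:** the rail's path kept clear of the bottle, tub and screwdriver, but I did not measure their positions again at the end.

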